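# Tare the stall scale with its weighing dish

### The job

Get the stall's counter scale ready for weighing: take the round weighing dish off its hook, lifting it past the upturned tip before drawing it away, and set it down gently, upright, in the middle of the scale's platform. Then zero the scale by pressing only the large oblong key under the rain hood, lightly but firmly enough that it gives, for about a second, and let go of it. Leave the dish standing there and the minerals and other things on the table undisturbed.

Things in the scene. Friction and masses are not known exactly. Their poses are not given: they have to be found in the camera images.
- dish: Round open steel dish, rim 112 mm, flat foot 88 mm across, 40 mm deep, 0.25 kg. Origin: centre of the foot's underside; z up. A rigid 7 mm wire bail stands over it in its y-z plane, legs from the rim at y = +-55 mm sloping in to a blunt peak, wire centre 118 mm above the origin. At the start it hangs by the peak's underside on the hook, free to swing, its axes along the stand's.
- dish_grip (a point): Middle of the upright wooden grip on the bail's peak, 145 mm above the dish's origin; axes as the dish. The grip is 16 mm thick in x, 40 mm wide in y, from 119 to 165 mm above the origin. The hook's tip stands close in -x of it, so fingers fit best at the grip's two ends (closing along y, 40 mm).
- hook_stand: Fixed steel stand. Origin: on the table, under the hanging place. Base plate 12 mm thick, x from -55 to +95 mm, 110 mm wide; 16 mm post, 210 mm high, at x = +75 mm. An 8 mm bar comes from the post along -x, lowest at x = 0 (centre 170 mm up), then turns up to the tip. To come off, the dish must rise 36 mm (better 45), then be drawn 60 mm or more along -x, the free side.
- hook_tip (a point): Very top of the hook's upturned tip, 209 mm above the table, 28 mm in -x from where the bail hangs; axes as the stand.
- scale: Grey counter scale, fixed, 205 mm long (x), 150 mm wide. Origin: on the table under the housing. Its front (-x) is a key panel sloping 35 degrees from level. From the panel's upper edge (x = -33 mm, 84 mm up) a rain hood as wide as the scale stands out 52 mm along the panel's normal, free edge 128 mm up. Key row under the hood: a large oblong key at +y, then two small round ones; a display below.
- platform_top (a point): Centre of the top of the scale's steel platform (130 mm in x, 140 mm in y), 88 mm above the table and 35 mm in +x of the scale's origin; axes as the scale.
- tare_key_top (a point): Centre of the face of the large oblong key, at x -61, y +38, z 68 mm of the scale (key 44 mm along y, 28 mm up the slope along x, 3 mm proud). z points out of the panel, x up the slope to the hood, whose sheet is 32 mm from this point and hides it from straight above: come along the normal, tilted some 35 degrees. Next small key (18 mm): 56 mm away in -y.
- tare_key (a joint): Travel of the large oblong key into the panel, m: 0 free, 0.0015 fully in. It is a membrane key: it starts to give at 2.5 N, is fully in at 6.3 N, and springs back. It counts as pressed from 0.0008 (4.5 N).
- round_key_mid (a joint): Travel of the small round key next to the large one; same spring. Not to be pressed.
- round_key_end (a joint): Travel of the small round key at the -y end of the row; same spring. Not to be pressed.
- barite: Bystander: loose brown barite rose, 49 x 70 x 34 mm, origin at its underside.
- pyrite: Bystander: loose grey-beige pyrite cluster, 110 x 114 x 83 mm, origin at its underside.
- chrysocolla_long: Bystander: loose long turquoise mineral, 66 x 140 x 36 mm, origin at its underside.

How it is judged:
On the way, in this order (a step that is already met when the one before it is completed fails the run):
1. the dish is lifted off the hook and drawn clear of it (x of dish in the frame of hook_stand below -0.05 m and contact force between dish and hook_stand below 0.1 N and height (world z) of dish above 0.085 m), for 0.05 s.
2. the dish stands upright in the middle of the platform, released (horizontal distance between dish and platform_top below 0.03 m and z of dish in the frame of platform_top between -0.005 and 0.005 m and angle between dish's own z axis and vertical below 0.1 rad and contact force between the fingers and dish below 0.1 N and linear speed of dish below 0.03 m/s), for 0.2 s.
3. the large oblong key is pressed for half a second while the dish stands untouched on the platform (value of joint tare_key above 0.0008 m and horizontal distance between dish and platform_top below 0.03 m and z of dish in the frame of platform_top between -0.005 and 0.005 m and angle between dish's own z axis and vertical below 0.1 rad and contact force between the fingers and dish below 0.1 N), for 0.5 s.
At the end, for the whole second after the job is handed in: The dish stands upright (within 0.1 rad) and at rest on the platform, its centre within 30 mm of the platform's centre, untouched, and the large oblong key is let go and out again (all of step 2 and value of joint tare_key below 0.0004 m).
It fails at once if a small round key is pressed (value of joint any of round_key_mid, round_key_end above 0.0008 m).
It fails at once if the large key is pressed while the dish is not on the platform (value of joint tare_key above 0.0008 m and (horizontal distance between dish and platform_top above 0.05 m or z of dish in the frame of platform_top above 0.02 m)).
It fails at once if the scale is pushed with more than 30 N (contact force between any of the fingers, the arm and scale above 30 N).
It fails at once if the dish is dropped onto the scale (it comes down on the platform faster than 0.5 m/s) (horizontal distance between dish and platform_top below 0.09 m and z of dish in the frame of platform_top below 0.02 m and linear speed of dish above 0.5 m/s).
It fails at once if a bystander is moved by more than 30 mm (distance of any of barite, pyrite, chrysocolla_long from where it was at the start of the episode above 0.03 m).
It also fails if it takes over 64 s, if anything falls off the work surface, if the arm or the gripper's body presses on something with over 40 N, if the wrist force passes 120 N, or if a joint passes its speed limit or range.

### The arm

A 6-joint arm with a two-finger parallel gripper is mounted at the origin on a cart in front of the work surface, level with it; the furniture and walls round the work are solid. World frame = base frame: x ahead of the robot, y to its left, z up, the work surface at z = 0. Lengths are in m, angles in rad, forces in N, time in s.
With the tool pointing down it reaches from about 0.35 to 1 m from the base axis. Payload 7.1 kg.
Tool frame: the origin (TCP) lies between the finger pads; the fingertips stand 22 mm ahead of it and the grasp point (between the pads) lies 3 mm ahead of it; x points along the fingers, y is the direction in which the jaws open and shut, and the axes are right-handed (so a half turn about x gives the same grasp; the last joint's range is limited). The gripper opens to 85 mm and grips with 20 to 120 N. Pads are 22 mm wide; open, the fingers measure 114 mm over their backs; the gripper's body (76 mm by 85 mm) begins 54 mm behind the grasp point. The pads swing forward as they close: fully open they stand 13 mm farther back than shut.
Start: joints at [-1.304, 0.423, 1.63, -0, 1.089, -0.019], TCP at [0.176, -0.6, 0.253] pointing down, gripper open.
Joint ranges: [-3, 3], [-0.9, 2.11], [0.09, 2.58], [-1.31, 4.45], [0.11, 2.69], [-2.54, 2.54]. Speed limits (rad/s): [2.39, 2.39, 3.01, 3.14, 3.14, 3.14].

### API

Orientations are given as a rotation vector (axis times angle).
In Python, from rig import manip gives the robot as it stands. The module is installed in compiled form; this text tells all that it offers. Calls block until the motion is done:
- manip.move_to(position, orientation): joint-space move of the TCP to a pose.
- manip.servo_line(position, orientation=None, rate=0.15): straight line of the TCP; orientation=None keeps the orientation; rate is the mean speed in m/s.
- manip.set_joints(angles): joint-space move.
- manip.command_gripper(opening, f_grip=None): finger opening in m; f_grip is the grip in N (None keeps the last); returns when the fingers have stopped.
- manip.hold(seconds).
- manip.solve_ik(position, orientation): joint angles nearest the present ones, or None.
- manip.camera(name): name is "scene" or "top" or "wrist"; returns a dict with "image" (400x640x3 uint8, red, green, blue), "fx", "fy", "cx", "cy" (pixels), "k1" (the pictures are not rectified: a ray, as slopes to the right and down, at radius r is drawn at 1 + k1 r^2 times it, then the intrinsics apply), "cam_to_world" (4x4, takes a point from camera to world coordinates); the wrist camera has in their place "mount" (4x4, takes a point from camera to tool coordinates, whose origin is the TCP and whose axes are the tool frame's). Camera axes: x right, y down, z forward; pixel columns grow to the right and rows downward; lengths in m; the calibration is good to about 2 mm. A picture is of the moment at which its call begins: read the wrist's pose just before it. There is no depth.
A pose or a line that the arm cannot do raises manip.IKError and nothing moves.
- manip.sign_off(): hands the job in, once; it reports no verdict.
Readings, each from a call of its own:
- manip.get_time(): time.
- manip.get_joint_positions(): joint angles.
- manip.get_joint_vel(): joint speeds.
- manip.get_tau(): joint torques, N m.
- manip.get_position(): TCP position.
- manip.get_ee_rot(): TCP orientation.
- manip.get_contact_force(): force on the tool from outside, world axes, zero at the start.
- manip.get_torque(): the same for the moment, N m.
- manip.get_width(): finger opening in m.
Only numpy, scipy, OpenCV 4.12 (cv2) and the standard library are available. Lean on these libraries where they do the work, as an engineer would, in place of code of your own. Each camera call takes 0.05 s, during which the arm holds its last target.

## Working session

There is one attempt and no reset: what is moved stays moved. The work goes in short steps, each a Python script; the robot and the scene stay as the last script left them, time stands still between calls to the robot, and variables do not carry over. Pictures are saved under pics/ and viewed, and the job is handed in when it is done.

```bash
mkdir -p pics; ls; python3 - <<'E'
from rig import manip
import cv2,numpy as np
np.set_printoptions(precision=4,suppress=True)
print(manip.get_time(),manip.get_position(),manip.get_ee_rot())
for n in ["scene","top","wrist"]:
    c=manip.camera(n)
    cv2.imwrite(f"pics/a_{n}.png",c["image"][:,:,::-1])
    print(n,c["fx"],c["fy"],c["cx"],c["cy"],c["k1"]);print(c.get("cam_to_world",c.get("mount")))
E
```

```text
pics
0.0 [ 0.1761 -0.5991  0.2526] [ 2.0686  0.2992 -2.0689]
scene 457.1473223304271 457.1473223304271 324.771568685549 196.0830977666357 -0.11657113792394108
[[-0.877  -0.2202  0.427  -0.0722]
 [-0.4803  0.4231 -0.7683  0.9026]
 [-0.0115 -0.8789 -0.4768  0.835 ]
 [ 0.      0.      0.      1.    ]]
top 426.8095637014111 426.8095637014111 324.5074371252908 202.64755470908716 -0.07459579837640751
[[ 0.0257 -0.9937  0.1093  0.4207]
 [-0.9997 -0.0259 -0.0002 -0.2254]
 [ 0.0031 -0.1092 -0.994   1.4148]
 [ 0.      0.      0.      1.    ]]
wrist 296.60610282273075 296.60610282273075 324.57094521861677 194.38100939524873 -0.0423072554999862
[[-0.0004 -0.2744  0.9616 -0.1191]
 [ 1.     -0.0006  0.0003 -0.0004]
 [ 0.0005  0.9616  0.2744 -0.0699]
 [ 0.      0.      0.      1.    ]]
```

View pics/a_scene.png

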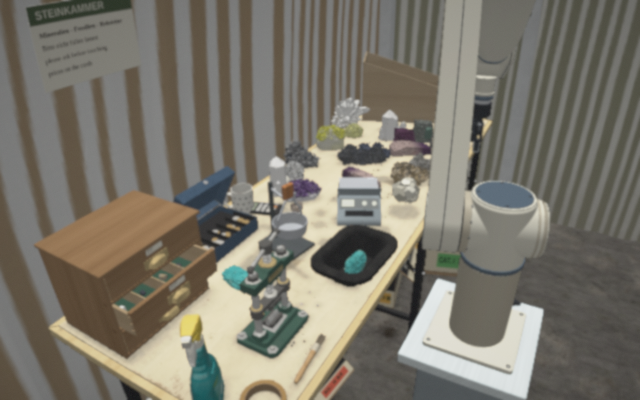

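View pics/a_top.png

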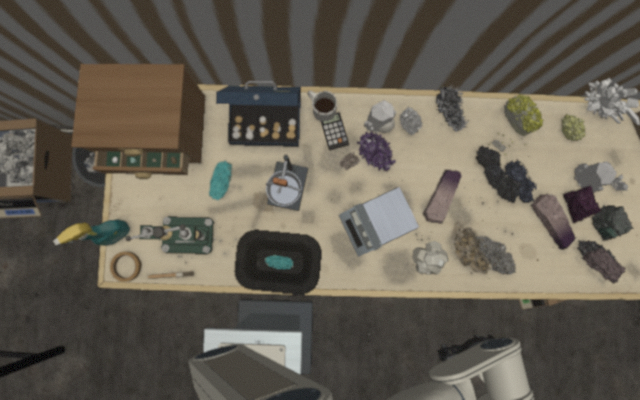

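View pics/a_wrist.png

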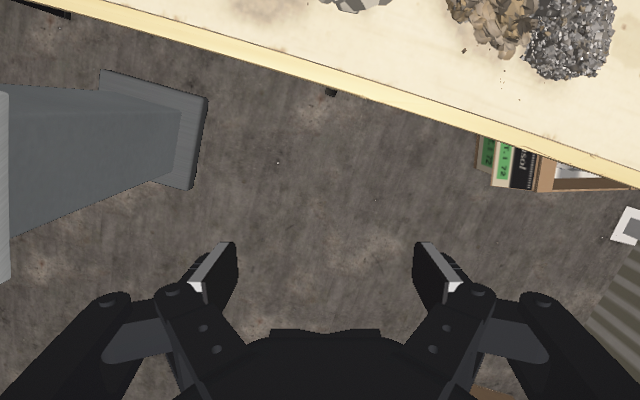

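The top view shows the dish and stand near pixel (285,187), the scale near (378,220) and the pyrite to its lower right (432,260). I'll zoom in and write projection helpers.

```bash
cat > h.py <<'E'
import numpy as np,cv2
from scipy.spatial.transform import Rotation as R
np.set_printoptions(precision=4,suppress=True)
def K(c): return np.array([[c["fx"],0,c["cx"]],[0,c["fy"],c["cy"]],[0,0,1.]])
def D(c): return np.array([c["k1"],0,0,0,0.])
def proj(c,T,P):
    Ti=np.linalg.inv(T); p=np.atleast_2d(P)@Ti[:3,:3].T+Ti[:3,3]
    return cv2.projectPoints(p.reshape(-1,1,3),np.zeros(3),np.zeros(3),K(c),D(c))[0].reshape(-1,2)
def ray(c,T,uv):
    n=cv2.undistortPoints(np.array(uv,float).reshape(-1,1,2),K(c),D(c)).reshape(-1,2)
    d=np.c_[n,np.ones(len(n))]@T[:3,:3].T
    return T[:3,3],d
def onz(c,T,uv,z):
    o,d=ray(c,T,uv); z=np.asarray(z,float)
    return o+d*((z-o[2])/d[:,2])[:,None]
def wristT(m,pos,rv):
    T=np.eye(4);T[:3,:3]=R.from_rotvec(rv).as_matrix();T[:3,3]=pos
    return T@m
def crop(img,x,y,w,h,s,name):
    cv2.imwrite(name,cv2.resize(img[y:y+h,x:x+w,::-1],None,fx=s,fy=s,interpolation=cv2.INTER_CUBIC))
E
python3 - <<'E'
from h import *
from rig import manip
import pickle
c={n:manip.camera(n) for n in ["scene","top"]}
pickle.dump(c,open("c0.pkl","wb"))
crop(c["top"]["image"],230,130,230,150,3.4,"pics/b_top.png")
crop(c["scene"]["image"],210,150,230,150,3.4,"pics/b_scene.png")
t=c["top"]; print(onz(t,t["cam_to_world"],[(285,187),(378,220)],[0.04,.09]))
E
```

```text
[[ 0.6197 -0.0958  0.04  ]
 [ 0.5163 -0.3936  0.09  ]]
```

View pics/b_top.png

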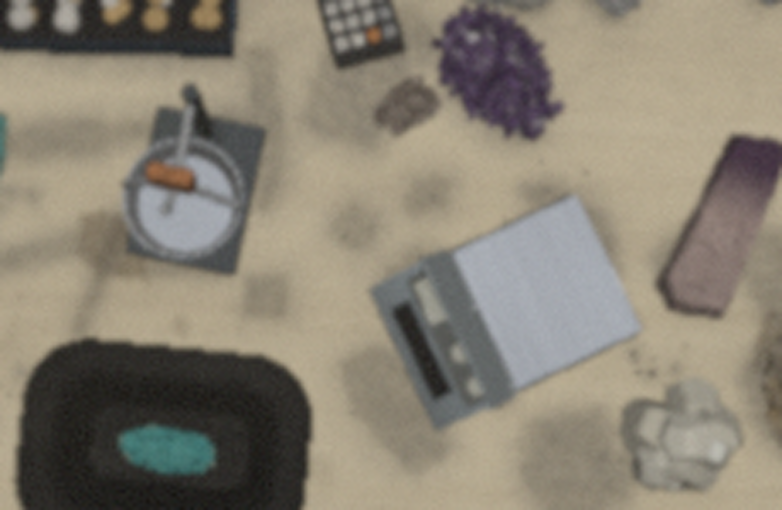

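View pics/b_scene.png

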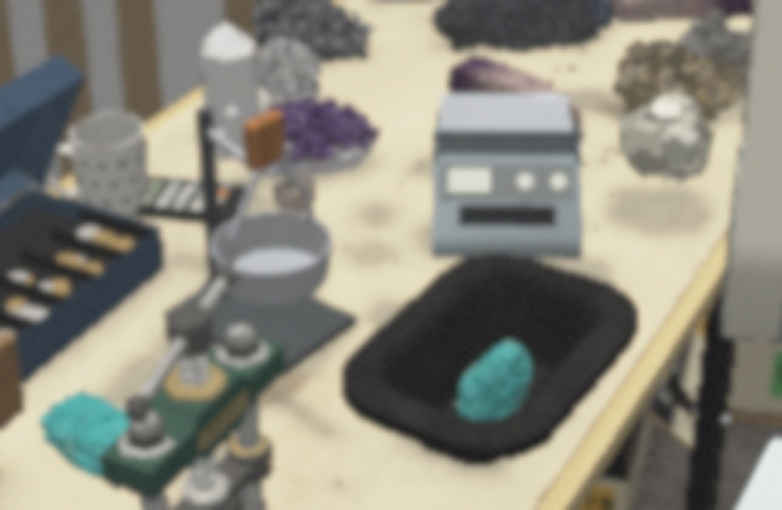

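```bash
cat > fit.py <<'E'
from h import *
import pickle
from scipy.optimize import least_squares
C=pickle.load(open("c0.pkl","rb"))
t=C["top"];T=t["cam_to_world"]
un=lambda l:(np.array(l,float)+.5)/3.4-.5+[230,130]
def tw(P,p): 
    c,s=np.cos(p[2]),np.sin(p[2]); P=np.array(P,float)
    return np.c_[p[0]+c*P[:,0]-s*P[:,1],p[1]+s*P[:,0]+c*P[:,1],P[:,2]]
def fit(P,uv,p0):
    r=least_squares(lambda p:(proj(t,T,tw(P,p))-uv).ravel(),p0)
    print(r.x,"deg",np.degrees(r.x[2])); print(r.fun.reshape(-1,2)); return r.x
# scale: platform back corners, front right; key; free hood? display ends
P=[[.1,.07,.088],[.1,-.07,.088],[-.061,.038,.068]]
uv=un([(574,197),(638,329),(430,298)])
ps=fit(P,uv,[.52,-.39,-1.1])
# stand base corners z=.012
P=[[.095,.055,.012],[.095,-.055,.012],[-.055,-.055,.012],[-.055,.055,.012],[.075,0,.21]]
uv=un([(159,107),(265,127),(235,272),(127,250),(190,93)])
ph=fit(P,uv,[.62,-.1,-.2])
print("platform",tw([[.035,0,.088],[-.061,.038,.068]],ps)); print("grip",tw([[0,0,.2045],[-.028,0,.209]],ph))
t2=C["scene"]
im=t2["image"][150:300,210:440,::-1]; im=cv2.resize(im,None,fx=3.4,fy=3.4,interpolation=cv2.INTER_CUBIC)
for Q in [tw([[.1,.07,.088],[.1,-.07,.088],[-.061,.038,.068],[-.061,-.018,.068]],ps),tw([[-.055,-.055,.012],[-.055,.055,.012],[0,0,.2045],[-.028,0,.209],[.075,0,.21]],ph)]:
    for q in proj(t2,t2["cam_to_world"],Q):
        u=(q-[210,150]+.5)*3.4-.5; cv2.circle(im,tuple(int(a) for a in u),4,(0,0,255),1)
cv2.imwrite("pics/c.png",im)
E
python3 fit.py
```

```text
[ 0.5165 -0.3976 -1.1187] deg -64.09854438068719
[[-0.0719 -0.9193]
 [ 0.3056  0.7096]
 [-0.2331  0.192 ]]
[ 0.6101 -0.0975 -0.1728] deg -9.901288639171423
[[-0.4233 -0.7951]
 [ 0.574  -0.314 ]
 [ 0.2397  0.9037]
 [-0.5248  0.8251]
 [ 0.1135 -0.5795]]
platform [[ 0.5318 -0.4291  0.088 ]
 [ 0.5241 -0.3262  0.068 ]]
grip [[ 0.6101 -0.0975  0.2045]
 [ 0.5825 -0.0927  0.209 ]]
```

View pics/c.png

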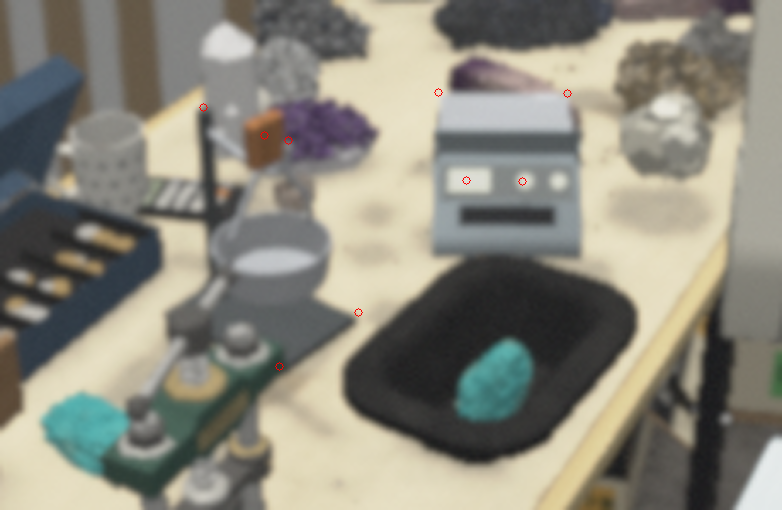

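Residuals are under 1 px, and reprojected into the scene view the key, platform and base points fall within 2–4 mm. Next, wrist views from above both objects for refinement.

```bash
cat > g.py <<'E'
from h import *
from rig import manip
def Rt(x,y):
    x=np.array(x,float);y=np.array(y,float);x/=np.linalg.norm(x);y-=x*(x@y);y/=np.linalg.norm(y)
    return R.from_matrix(np.c_[x,y,np.cross(x,y)]).as_rotvec()
def down(yaw,s=1): # jaw along local +y of frame with yaw
    return Rt([0,0,-1],[-s*np.sin(yaw),s*np.cos(yaw),0])
def snap(name):
    p=manip.get_position();r=manip.get_ee_rot();c=manip.camera("wrist")
    c["T"]=wristT(c["mount"],p,r); cv2.imwrite(f"pics/{name}.png",c["image"][:,:,::-1])
    import pickle;pickle.dump(c,open(name+".pkl","wb")); return c
YH=-.1728
E
python3 - <<'E'
from g import *
print(R.from_rotvec(manip.get_ee_rot()).as_matrix())
for s in (1,-1):
  for nm,p,y in [("grip",[.6101,-.0975,.2045+.003],YH),("view",[.55,-.09,.36],YH),("scale",[.5318,-.4291,.24],-1.1187),("sview",[.47,-.32,.36],-1.1187)]:
    print(s,nm,manip.solve_ik(p,down(y,s)))
k=np.array([.5241,-.3262,.068]);ys=-1.1187;X=np.array([np.cos(ys),np.sin(ys),0]);Y=np.array([-X[1],X[0],0]);n=-np.sin(np.radians(35))*X+[0,0,np.cos(np.radians(35))]
for s in (1,-1): print("key",manip.solve_ik(k+n*.03,Rt(-n,s*Y)))
E
```

```text
[[-0.0002  0.2819 -0.9594]
 [ 0.0007 -0.9594 -0.2819]
 [-1.     -0.0007 -0.    ]]
1 grip [-0.1777  0.4662  1.6801 -0.      0.9953 -1.5757]
1 view [-0.1836  0.2147  1.6703 -0.      1.2566 -1.5815]
1 scale [-0.6963  0.5222  1.5006 -0.      1.1189 -1.1484]
1 sview [-0.6187  0.2331  1.6466 -0.      1.2619 -1.0708]
-1 grip [-0.1777  0.4662  1.6801  0.      0.9953  1.5659]
-1 view [-0.1836  0.2147  1.6703  0.      1.2566  1.56  ]
-1 scale [-0.6963  0.5222  1.5006 -0.      1.1189  1.9932]
-1 sview [-0.6187  0.2331  1.6466 -0.      1.2619  2.0708]
key None
key None
```

```bash
python3 - <<'E'
from g import *
k=np.array([.5241,-.3262,.068]);ys=-1.1187;X=np.array([np.cos(ys),np.sin(ys),0]);Y=np.array([-X[1],X[0],0])
for tilt in (20,25,30,35):
  a=np.radians(tilt);n=-np.sin(a)*X+[0,0,np.cos(a)];U=np.cross(Y,n)
  for h in (-.02,.03,.08,):
   print(tilt,h,[(ro) for ro in range(0,360,15) if manip.solve_ik(k+n*(.022+h),Rt(-n,Y*np.cos(np.radians(ro))+U*np.sin(np.radians(ro)))) is not None])
a=np.radians(35);n=-np.sin(a)*X+[0,0,np.cos(a)]
for ro in range(0,360,30):
  U=-np.cross(Y,n)
  q=manip.solve_ik(k+n*.03,Rt(-n,Y*np.cos(np.radians(ro))+U*np.sin(np.radians(ro))))
  if q is not None: print(ro,q)
E
```

```text
20 -0.02 [0, 15, 30, 45, 60, 75, 90, 105, 120, 135, 150, 165, 240, 255, 270, 285, 300, 315, 330, 345]
20 0.03 [0, 15, 30, 45, 60, 75, 90, 105, 120, 135, 150, 165, 255, 270, 285, 300, 315, 330, 345]
20 0.08 [0, 15, 30, 45, 60, 75, 90, 105, 120, 135, 150, 165, 255, 270, 285, 300, 315, 330, 345]
25 -0.02 [0, 15, 30, 45, 60, 75, 90, 105, 120, 135, 150, 225, 240, 255, 270, 285, 300, 315, 330, 345]
25 0.03 [0, 15, 30, 45, 60, 75, 90, 105, 120, 135, 150, 240, 255, 270, 285, 300, 315, 330, 345]
25 0.08 [0, 15, 30, 45, 60, 75, 90, 105, 120, 135, 150, 240, 255, 270, 285, 300, 315, 330, 345]
30 -0.02 [0, 15, 30, 45, 60, 75, 90, 105, 120, 210, 225, 240, 255, 270, 285, 300, 315, 330, 345]
30 0.03 [0, 15, 30, 45, 60, 75, 90, 105, 120, 135, 210, 225, 240, 255, 270, 285, 300, 315, 330, 345]
30 0.08 [0, 15, 30, 45, 60, 75, 90, 105, 120, 135, 225, 240, 255, 270, 285, 300, 315, 330, 345]
35 -0.02 []
35 0.03 []
35 0.08 [0, 15, 30, 45, 60, 75, 90, 105, 120, 195, 210, 225, 240, 255, 270, 285, 300, 315, 330, 345]
```

```bash
python3 - <<'E'
from g import *
k=np.array([.5241,-.3262,.068]);ys=-1.1187;X=np.array([np.cos(ys),np.sin(ys),0]);Y=np.array([-X[1],X[0],0])
for tilt in (20,25,30,32,33,34,35,37):
  a=np.radians(tilt);n=-np.sin(a)*X+[0,0,np.cos(a)]
  for h in (0,.03,.08): print(tilt,h,manip.solve_ik(k+n*(.022+h),Rt(-n,Y)))
E
```

```text
20 0 [-0.476   0.5723  1.9281 -0.5391  0.4108 -0.456 ]
20 0.03 [-0.4642  0.5138  1.9396 -0.4933  0.4552 -0.4962]
20 0.08 [-0.4439  0.4176  1.9506 -0.4304  0.5376 -0.5505]
25 0 [-0.4477  0.5735  1.9711 -0.8396  0.3608 -0.1406]
25 0.03 [-0.432   0.5132  1.9873 -0.7632  0.398  -0.2091]
25 0.08 [-0.4046  0.4127  2.006  -0.6554  0.4714 -0.3044]
30 0 [-0.4185  0.582   2.0108 -1.1992  0.3531  0.2368]
30 0.03 [-0.3985  0.5208  2.0316 -1.0977  0.3795  0.1461]
30 0.08 [-0.3632  0.4177  2.0578 -0.9427  0.4375  0.0084]
32 0 None
32 0.03 [-0.3849  0.5262  2.0482 -1.2354  0.3853  0.2932]
32 0.08 [-0.3462  0.4226  2.0773 -1.0677  0.4358  0.1451]
33 0 None
33 0.03 [-0.378   0.5295  2.0563 -1.3023  0.3911  0.365 ]
33 0.08 [-0.3376  0.4258  2.0868 -1.1305  0.4377  0.2139]
34 0 None
34 0.03 None
34 0.08 [-0.3289  0.4294  2.0961 -1.1926  0.4415  0.2824]
35 0 None
35 0.03 None
35 0.08 [-0.3202  0.4334  2.1052 -1.2536  0.4472  0.35  ]
37 0 None
37 0.03 None
37 0.08 None
```

Pressing at exactly 35° would exceed joint 4's limit. A 30° tilt reaches the key with margin, so I'll press that way. Next are the wrist views.

```bash
python3 - <<'E'
from g import *
ys=-1.1187;X=np.array([np.cos(ys),np.sin(ys),0])
p=manip.get_position(); 
manip.servo_line([p[0],p[1],.38],rate=.2)
k=np.array([.5241,-.3262,.36])-.05*X
manip.move_to(k,down(ys)); snap("w1"); 
manip.move_to([.53,-.085,.38],down(YH)); snap("w2"); print(manip.get_time(),manip.get_position())
E
```

```text
3.6167 [ 0.53   -0.0863  0.3799]
```

View pics/w1.png

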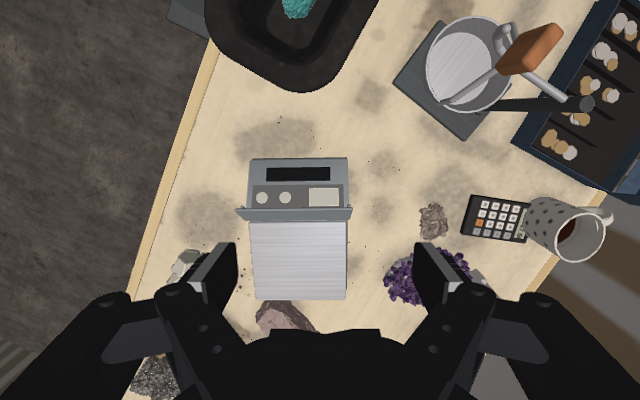

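View pics/w2.png

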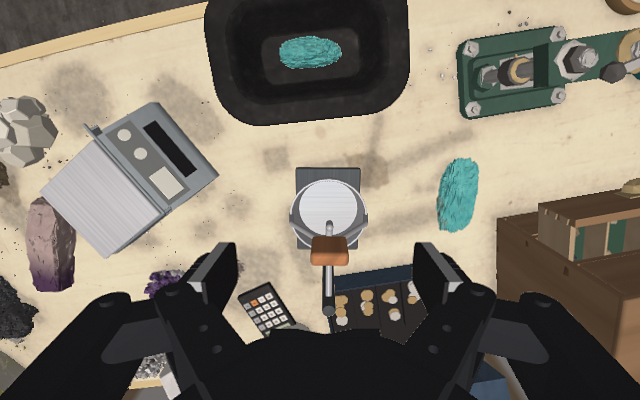

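w1 shows the scale: key at (323,197), round keys at (285,197) and (262,197), platform below them. w2 shows the dish at (328,205), grip top at (329,248) and post top at (328,311). I'll enlarge both to pick points.

```bash
python3 - <<'E'
from g import *
import pickle
c=pickle.load(open("w1.pkl","rb"));crop(c["image"],225,145,140,165,3.5,"pics/w1c.png")
c=pickle.load(open("w2.pkl","rb"));crop(c["image"],280,155,110,170,3.5,"pics/w2c.png");crop(c["image"],30,90,200,180,3.5,"pics/w2d.png")
E
```

```text
(no output)
```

View pics/w1c.png

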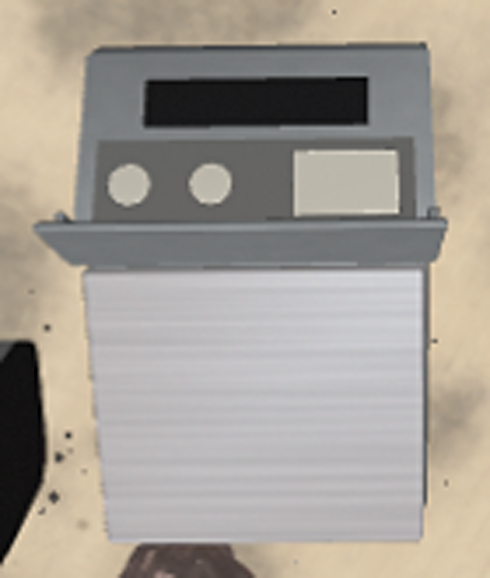

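View pics/w2c.png

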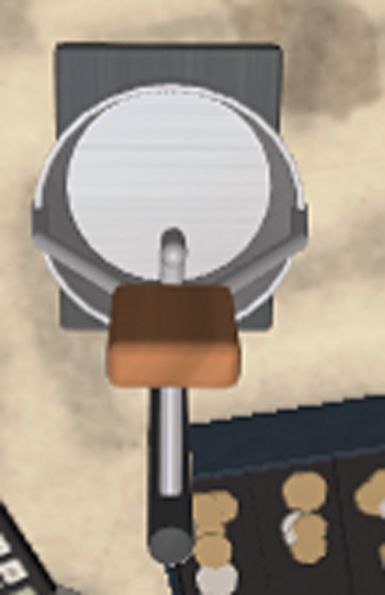

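View pics/w2d.png

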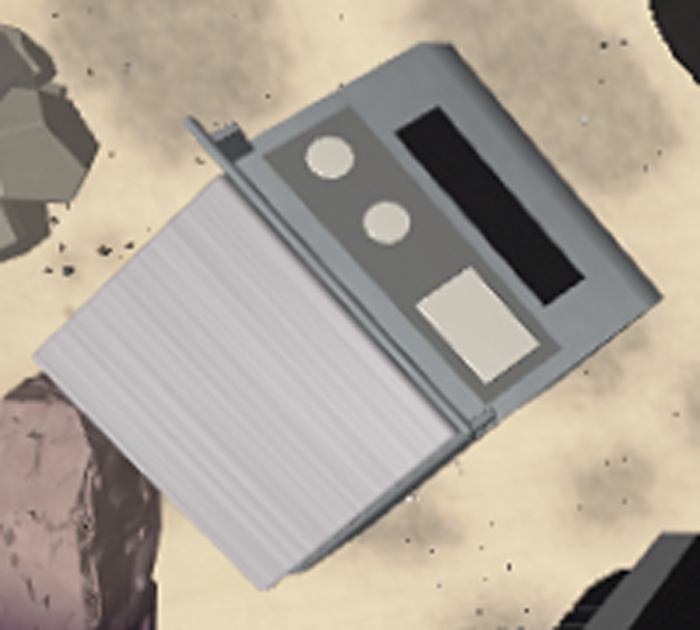

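```bash
cat > fit2.py <<'E'
from fit import *
w1=pickle.load(open("w1.pkl","rb"));w2=pickle.load(open("w2.pkl","rb"))
U=lambda l,x,y:(np.array(l,float)+.5)/3.5-.5+[x,y]
cs,sn=np.cos(np.radians(35)),np.sin(np.radians(35))
kc=lambda a,b:[-.061+a*cs,.038+b,.068+a*sn]
key=[kc(-.014,-.022),kc(-.014,.022),kc(.014,.022),kc(.014,-.022)]
mid=[-.061,-.018,.068]; pb=[[.1,.07,.088],[.1,-.07,.088]]
obs=[(w1,key+[mid]+pb,U([(294,150),(398,150),(398,214),(294,214),(210,184),(421,541),(109,541)],225,145)),
 (w2,key+[mid]+pb,U([(473,267),(540,345),(487,384),(417,303),(387,222),(265,589),(35,356)],30,90))]
def f(p,obs,sep=False): return np.concatenate([(proj(c,c["T"],tw(P,p))-uv).ravel() for c,P,uv in obs])
print("---- wrist")
for o in (obs,obs[:1],obs[1:]):
    r=least_squares(f,ps,args=(o,));print(r.x);print(r.fun.reshape(-1,2).round(1).tolist())
    if o is obs: s=r.x
print("plat,key",tw([[.035,0,.088],[-.061,.038,.068]],s))
b=[(w2,[[.095,.055,.012],[.095,-.055,.012],[-.055,-.055,.012],[-.055,.055,.012],[.075,0,.21],[-.028,0,.209]],U([(272,329),(60,329),(57,44),(283,44),(171,545),(173,236)],280,155))]
r=least_squares(f,ph,args=(b,));print(r.x);print(r.fun.reshape(-1,2).round(1).tolist())
print("griptop px",onz(w2,w2["T"],U([(174,362)],280,155),[.2245]),"from wrist fit",tw([[0,0,.2245]],r.x))
print("tip check",onz(w2,w2["T"],U([(173,236)],280,155),[.209]))
E
python3 fit2.py | sed -n '/wrist/,$p'
```

```text
---- wrist
[ 0.5156 -0.3986 -1.1095]
[[-0.1, -0.7], [0.3, -1.0], [0.8, -0.9], [-0.3, -0.6], [0.3, -1.1], [0.8, 0.6], [-1.0, 1.2], [-0.1, -0.4], [0.5, -0.2], [0.1, 0.1], [-0.5, 0.4], [0.4, -0.2], [-1.1, 2.2], [-2.6, 0.3]]
[ 0.5157 -0.3993 -1.1104]
[[-0.2, -0.2], [0.2, -0.5], [0.7, -0.5], [-0.4, -0.2], [0.2, -0.6], [0.6, 1.0], [-1.1, 1.5]]
[ 0.5154 -0.3978 -1.1087]
[[0.3, -0.7], [1.0, -0.5], [0.5, -0.2], [-0.0, 0.1], [0.8, -0.4], [-0.6, 2.0], [-2.2, 0.2]]
plat,key [[ 0.5312 -0.4299  0.088 ]
 [ 0.5225 -0.327   0.068 ]]
[ 0.605  -0.0939 -0.1815]
[[0.3, -0.4], [-0.1, -0.8], [-1.1, -1.5], [0.4, -1.1], [0.0, -1.1], [0.4, 3.4]]
griptop px [[ 0.6067 -0.0942  0.2245]] from wrist fit [[ 0.605  -0.0939  0.2245]]
tip check [[ 0.5736 -0.0886  0.209 ]]
```

All measurements agree within about 3 mm: grip at (0.607, -0.0945), platform at (0.531, -0.430), key at (0.5225, -0.327). Next is the grasp.

```bash
python3 - <<'E'
from g import *
o=down(-.18)
manip.move_to([.607,-.0945,.30],o)
manip.servo_line([.607,-.0945,.21],rate=.08)
print(manip.get_contact_force(),manip.get_position())
manip.command_gripper(.03,40); print(manip.get_width(),manip.get_contact_force(),manip.get_time())
snap("w3")
E
```

```text
[-0.0886  0.6933  1.1778] [ 0.6074 -0.0946  0.2106]
0.03940766304795501 [0.023  0.9175 1.6407] 5.9
```

View pics/w3.png

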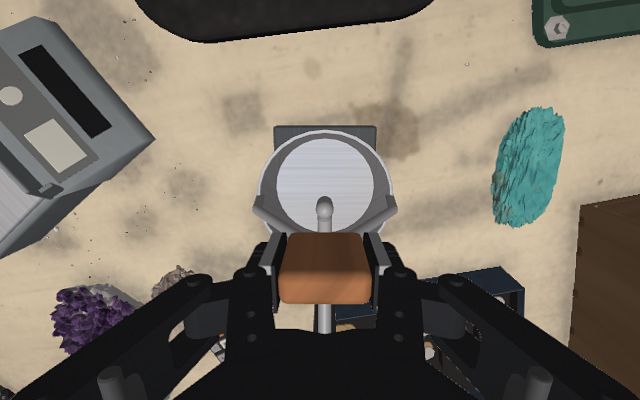

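The grip is held squarely between the pads at width 39.4 mm, with the hook tip clear at (325,207). Lift and draw away.

```bash
python3 - <<'E'
from g import *
p=np.array([.607,-.0945,.21]);X=np.array([np.cos(-.18),np.sin(-.18),0])
manip.servo_line(p+[0,0,.05],rate=.06); print(manip.get_contact_force(),manip.get_width())
manip.servo_line(p+[0,0,.05]-.1*X,rate=.1); print(manip.get_position(),manip.get_contact_force(),manip.get_width(),manip.get_time())
manip.hold(.15); c=snap("w4"); c=manip.camera("scene"); crop(c["image"],210,130,230,150,3.4,"pics/s4.png")
E
```

```text
[-0.054  -1.1407 -2.7826] 0.039759924238365295
[ 0.5093 -0.0767  0.2601] [-0.5177 -0.4432 -2.2009] 0.03971449005186296 8.0833
```

View pics/w4.png

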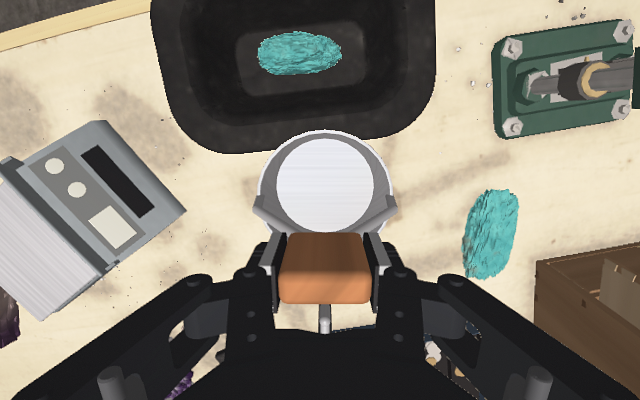

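View pics/s4.png

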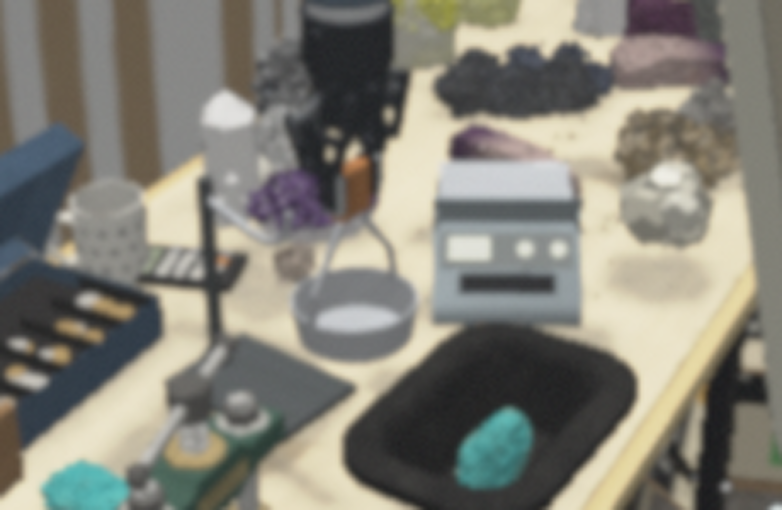

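The dish is clear of the hook and hangs level (dish at (325,190) in the wrist view). Carry it over to the platform.

```bash
python3 - <<'E'
from g import *
p=manip.get_position()
manip.servo_line([p[0],p[1],.35],rate=.15)
o=down(-1.1095)
manip.servo_line([.5312,-.4299,.35],o,rate=.15)
manip.servo_line([.5312,-.4299,.262],rate=.1)
manip.hold(.3);print(manip.get_position(),manip.get_contact_force(),manip.get_width(),manip.get_time())
c=snap("w5"); c=manip.camera("scene"); crop(c["image"],260,130,150,110,5,"pics/s5.png")
E
```

```text
[ 0.5313 -0.43    0.2625] [-0.1934 -0.8907 -2.8562] 0.0392820119573924 12.925
```

View pics/w5.png

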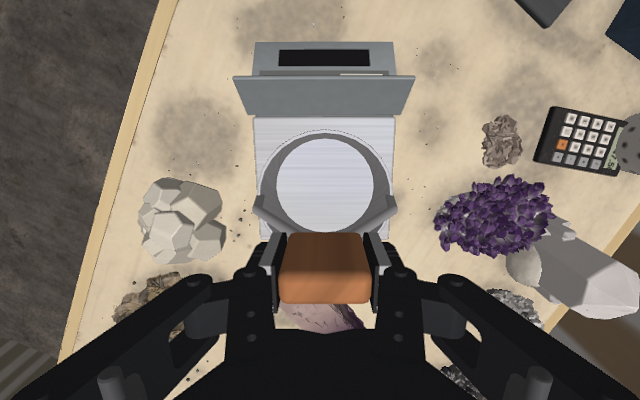

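View pics/s5.png

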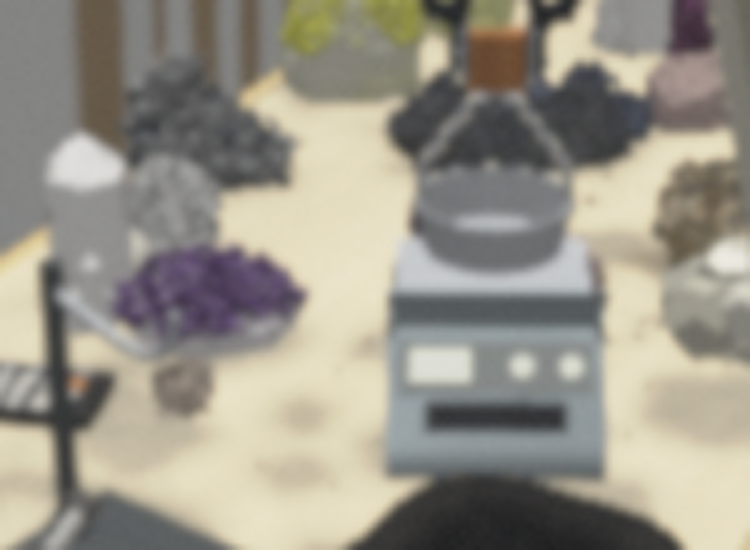

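The dish is centred over the platform (w5: foot at (325,185), platform columns 255–395). Lower it by force.

```bash
python3 - <<'E'
from g import *
f0=manip.get_contact_force()[2]
manip.servo_line([.5312,-.4299,.246],rate=.05)
z=.246
while z>.232:
    z-=.001; manip.servo_line([.5312,-.4299,z],rate=.02); f=manip.get_contact_force()[2]
    if f-f0>3: break
print(z,manip.get_position(),f-f0,manip.get_contact_force(),manip.get_time())
E
```

```text
0.238 [ 0.5314 -0.43    0.2391] 7.636847559662435 [-2.7562  2.3971  5.6023] 15.4917
```

```bash
python3 - <<'E'
from g import *
manip.servo_line([.5312,-.4299,.2386],rate=.02); print(manip.get_contact_force())
manip.command_gripper(.085); manip.hold(.3)
print(manip.get_width(),manip.get_contact_force(),manip.get_time())
snap("w6"); c=manip.camera("scene"); crop(c["image"],260,130,150,110,5,"pics/s6.png")
E
```

```text
[-0.9505  1.5539  5.128 ]
0.08471467958270394 [-0.1815  0.2599 -1.0541] 16.5583
```

View pics/w6.png

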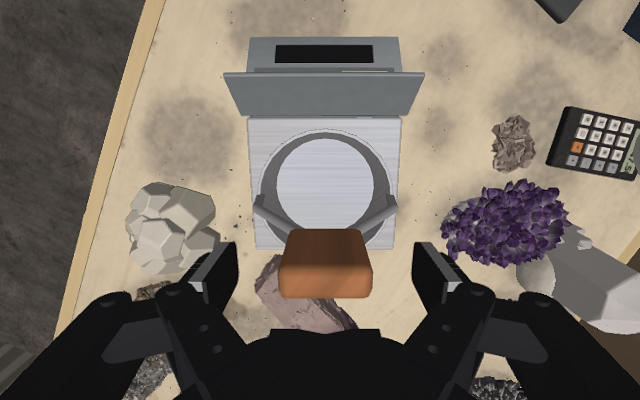

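View pics/s6.png

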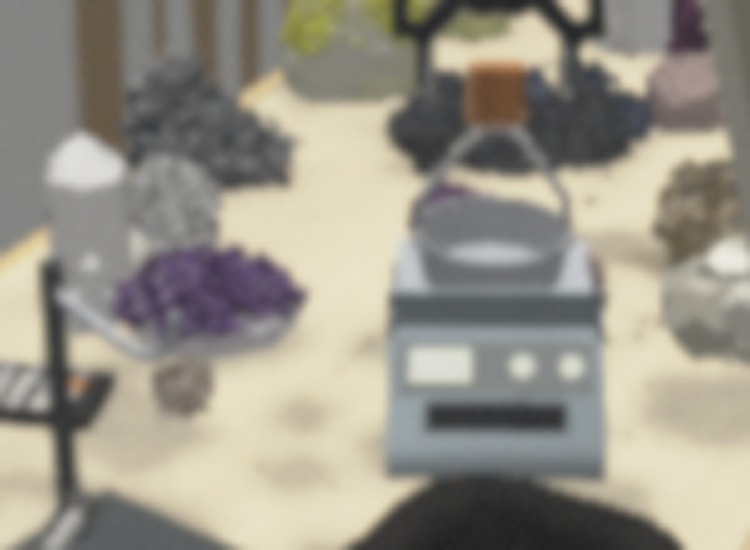

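The dish stands centred, upright and released (platform columns 248–400, foot centre 325). Retreat, close the fingers and go to the tilted standoff.

```bash
cat >> g.py <<'E'
YS=-1.1095
SX=np.array([np.cos(YS),np.sin(YS),0]);SY=np.array([-SX[1],SX[0],0])
KEY=np.array([.5225,-.327,.068])
a=np.radians(30);N=-np.sin(a)*SX+np.array([0,0,np.cos(a)])
UP=np.cos(np.radians(35))*SX+np.array([0,0,np.sin(np.radians(35))])
OK_=Rt(-N,SY)
def kp(h,u=-.007): return KEY+u*UP+N*(.022+h)
E
python3 - <<'E'
from g import *
for h in (0,-.004,.03,.1): print(h,manip.solve_ik(kp(h),OK_))
manip.servo_line([.5312,-.4299,.36],rate=.12)
p=np.array([.5312,-.4299,.36])-.2*SX
manip.servo_line(p,rate=.2); manip.command_gripper(0.0,30)
manip.move_to(kp(.10),OK_); manip.hold(.2)
print(manip.get_position()-kp(.10),manip.get_contact_force(),manip.get_width(),manip.get_time())
snap("w7")
c=manip.camera("scene"); crop(c["image"],260,130,150,110,5,"pics/s7.png")
E
```

```text
0 [-0.416   0.5849  2.025  -1.2459  0.344   0.2803]
-0.004 [-0.4186  0.5931  2.0219 -1.2605  0.3412  0.2934]
0.03 [-0.396   0.523   2.0462 -1.1378  0.3688  0.1832]
0.1 [-0.3454  0.3766  2.0809 -0.9126  0.4526 -0.0175]
[ 0.0007 -0.0008  0.0013] [-0.2567  0.0466 -0.7079] -6.583933570572155e-05 20.8667
```

View pics/w7.png

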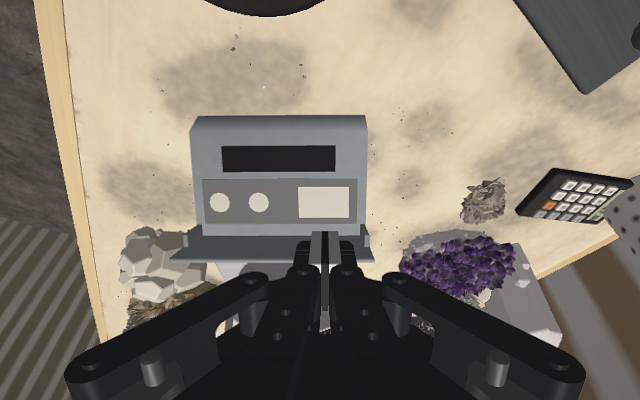

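View pics/s7.png

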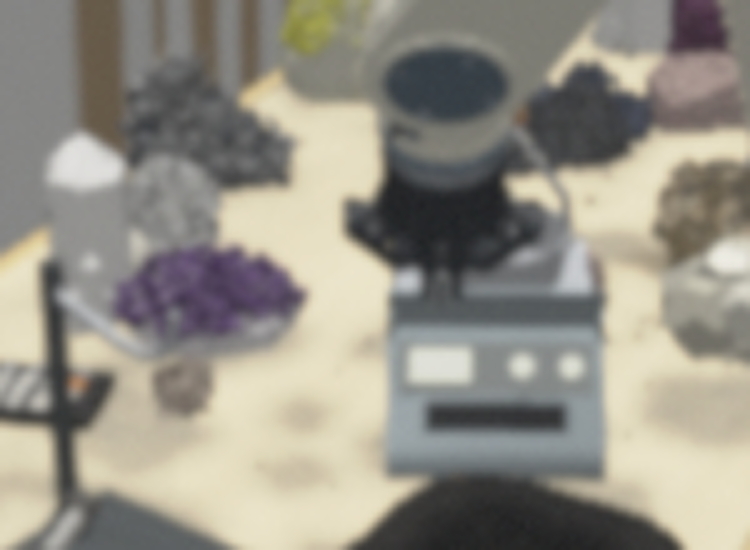

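Fingers closed and aligned: tips at columns 312–336, key at columns 298–350, rows 187–219. I'll check the key estimate against this picture, then approach.

```bash
python3 - <<'E'
from g import *
import pickle
c=pickle.load(open("w7.pkl","rb"))
print(proj(c,c["T"],[KEY+a*UP+b*SY for a,b in [(-.014,-.022),(-.014,.022),(.014,.022),(.014,-.022)]]))
print(proj(c,c["T"],[KEY,KEY-.056*SY]))
crop(c["image"],180,110,200,150,4,"pics/w7c.png")
E
```

```text
[[297.7902 185.898 ]
 [349.8976 185.7922]
 [349.4269 217.8309]
 [298.4237 217.9317]]
[[323.8836 202.0381]
 [258.3908 202.1535]]
```

View pics/w7c.png

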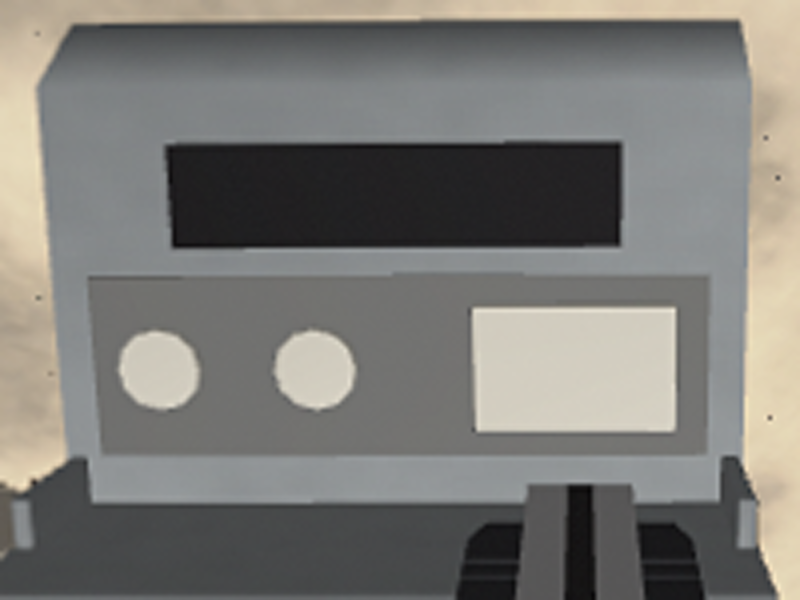

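The prediction matches the picture within about 1 px (roughly 1 mm). Approach slowly with force watching.

```bash
python3 - <<'E'
from g import *
b=np.array(manip.get_contact_force())
F=lambda:(np.array(manip.get_contact_force())-b)
for h in (.06,.04,.025,.015,.010):
    manip.servo_line(kp(h),OK_,rate=.04); f=F(); print(h,f@N,f)
    if np.linalg.norm(f)>3: break
snap("w8"); print(manip.get_time(),manip.get_position()-kp(h))
E
```

```text
0.06 0.15175927711358655 [ 0.091  -0.5883  0.5028]
0.04 -0.38961053275873625 [-1.2371 -0.6153 -0.4497]
0.025 0.24388134830834063 [-0.2431 -0.6656  0.5633]
0.015 1.6072386669673857 [-0.5322  0.0618  1.6872]
0.01 0.7771279181086751 [0.0789 0.881  0.4621]
24.0167 [-0.     -0.     -0.0001]
```

View pics/w8.png

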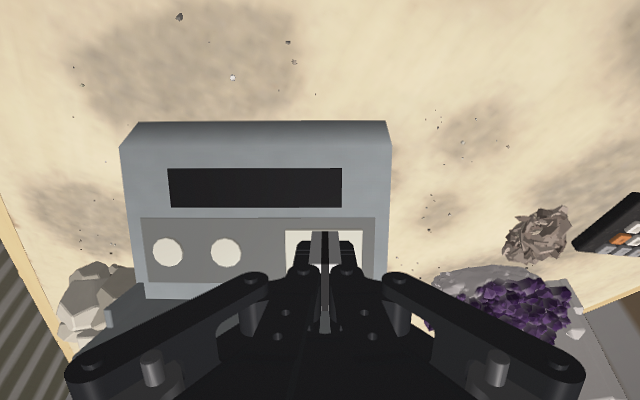

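The fingertips are over the middle of the key (324,240), with the round keys clear to the left. Press.

```bash
python3 - <<'E'
from g import *
def av(n=6):
    s=[]
    for _ in range(n): manip.hold(.02); s.append(manip.get_contact_force())
    return np.mean(s,0)
b=av(10); h=.010
while h>-.012:
    h-=.0005 if h<.006 else .001
    manip.servo_line(kp(h),OK_,rate=.02); f=(av(5)-b); fn=f@N
    print(round(h,4),round(fn,2),end="; ")
    if fn>8.5: break
print()
for _ in range(5):
    manip.hold(.15); print(((av(5)-b)).round(1),round((av(3)-b)@N,2))
print(manip.get_time(),manip.get_position()-kp(h)); snap("w9")
manip.servo_line(kp(.01),OK_,rate=.04); print(av()-b)
manip.servo_line(kp(.10),OK_,rate=.08); manip.hold(.2); print(manip.get_time(),av()-b); snap("w10")
E
```

```text
0.009 -0.27; 0.008 -0.21; 0.007 -0.3; 0.006 -0.13; 0.005 0.11; 0.0045 -0.2; 0.004 0.07; 0.0035 -0.31; 0.003 -0.15; 0.0025 -0.0; 0.002 -0.29; 0.0015 -0.27; 0.001 -0.38; 0.0005 -0.51; 0.0 1.36; -0.0005 3.34; -0.001 4.3; -0.0015 5.15; -0.002 9.31; 
[-2.5  3.5  7.7] 9.26
[-2.5  3.6  7.9] 9.26
[-2.   3.9  7.9] 9.74
[-2.3  3.8  8.7] 9.34
[-2.1  3.6  7.8] 8.64
31.9333 [0.     0.0001 0.0003]
[ 0.0618 -0.3069  0.1064]
34.0083 [0.1549 0.0029 0.0908]
```

View pics/w9.png

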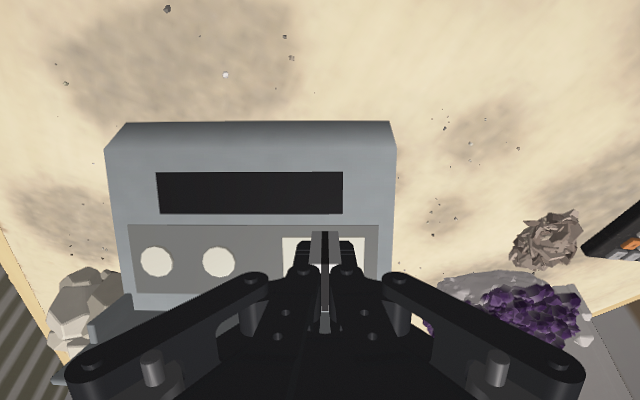

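The force trace shows the key giving from about 2.5 to 6 N and then bottoming at about 9 N, held for over 1 s and released to zero. Move away and do a final check.

```bash
python3 - <<'E'
from g import *
manip.move_to(np.r_[(KEY-.15*SX)[:2],.36],down(YS)); manip.hold(.2); c=snap("w11"); print(manip.get_time())
s=manip.camera("scene"); crop(s["image"],260,130,150,110,5,"pics/s11.png")
pl=np.array([.5312,-.4299,.088]); th=np.linspace(0,2*np.pi,24)
im=c["image"][:,:,::-1].copy()
for q in proj(c,c["T"],[pl+[.056*np.cos(t),.056*np.sin(t),.04] for t in th]): cv2.circle(im,tuple(q.round().astype(int)),1,(0,0,255),-1)
cv2.imwrite("pics/w11b.png",im)
E
```

```text
35.2833
```

View pics/w11b.png

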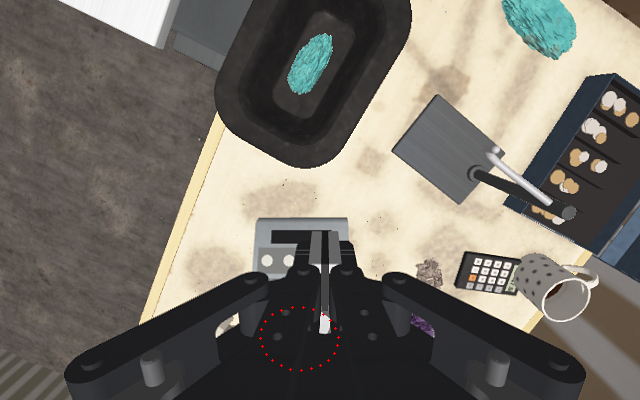

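View pics/s11.png

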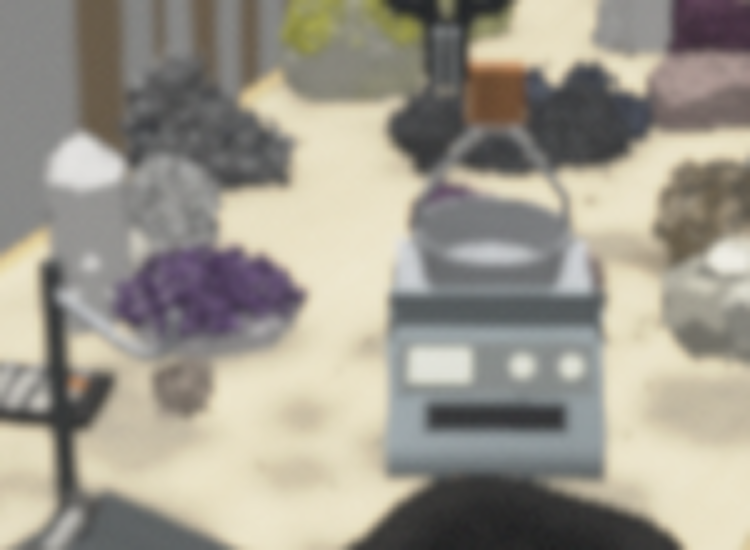

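The scene view is the same as at release: grip at (497,95), dish centred on the platform, gripper away from it. In the wrist view the fingers hide the dish, so that one tells nothing about it. Handing in.

```bash
python3 -c "
from rig import manip
print(manip.get_contact_force(),manip.get_time()); print(manip.sign_off())"
```

```text
[-0.31602621 -0.01853625  0.2484842 ] 35.3333
the job is handed in; nothing more can be done
None
```

The dish is standing on the scale's platform, the scale has been zeroed with the large oblong key, and the job was handed in at 35.3 s. The hand-in reports no verdict, so success rests on my own checks below.

- **Dish:** I took it by the ends of its grip, lifted it 50 mm and drew it 100 mm off the hook. I lowered it by force onto the middle of the platform, reaching about 8 N at contact, and let go.
- **Key press:** I pressed with the fingers closed. The force trace showed the key giving from about 2.5 N and bottoming out. I held it at about 9 N for over a second, and the force went back to zero when I let go.
- **Tilt:** I pressed at 30° instead of 35°, because joint 4 would have passed its range at the full tilt. I aimed 7 mm down the slope to make up for it.
- **Last checks:** The scene picture shows the dish upright and centred, just as it was at release. Barite and pyrite look undisturbed there. I saw no sign that the long chrysocolla had moved, but I did not measure it.
- **What I couldn't confirm:** The last wrist picture was no use for the dish, because the fingers hid it. I also had no direct reading of the key's travel, only the force.

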